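Take a freshly soldered power module off the hot plate with a spatula

ROBOT

A 6-joint arm with a two-finger parallel gripper is mounted at the origin on a cart in front of the work surface, level with it; the furniture and walls round the work are solid. World frame = base frame: x ahead of the robot, y to its left, z up, the work surface at z = 0. Lengths are in m, angles in rad, forces in N, time in s.
With the tool pointing down it reaches from about 0.25 to 0.85 m from the base axis. Payload 12.5 kg.
Tool frame: the origin (TCP) lies midway between the tips of the shut fingers; the grasp point (between the pads) lies 19 mm behind it (env.grasp_offset is the distance from the TCP to the grasp point, in m); z points along the fingers, y is the line along which they close (so a half turn about z gives the same grasp; the last joint's range is limited). The gripper opens to 93 mm and grips with 3 to 60 N. Pads are 15 mm wide; open, the fingers measure 128 mm over their backs; the gripper's body (75 mm by 188 mm) begins 65 mm behind the grasp point.
Start: joints at [-1.306, 0.351, 1.652, -0, 1.139, -0.085], TCP at [0.189, -0.517, 0.219] pointing down, gripper open.
Joint ranges: [-2.75, 2.75], [-0.79, 2.1], [0.01, 2.65], [-1.57, 4.71], [0.07, 3.14], [-2.87, 2.87]. Speed limits (rad/s): [2.22, 2.22, 2.79, 3.14, 3.14, 3.14].

INTERFACE

Orientations are given as a rotation vector (axis times angle).
In Python, from rig import monitor, grab_frame, calibration, order, env gives the robot as it stands.
- The arm moves only by the tool step_arm, never from a script. Its argument "deltas" is text: rows parted by semicolons, each of 5 numbers parted by spaces: the shift along the tool's x, y, z in mm, then the turn about the tool's z in units of 8 degrees (1.0 is 8 degrees), then the opening, from 0 (shut) to 1 (fully open). In form: x y z turn jaw; .... A call has 1 to 10 rows; each row is the pose to reach, as a shift and turn from the pose commanded when the call began, along the tool's axes at that moment; what a row does not reach only later rows make up. A row lasts 1/8 s, in which the tool goes at most 62.5 mm and 10.7 degrees, less where a joint would pass 70% of its speed; a pose out of reach is approached as far as the arm can. A call with a gripper value outside its range is refused whole. The fingers move at their own pace and stop on an object; "squeeze" is the grip in N (left out, the last holds). Time passes only in rows, so rows that repeat a pose let the fingers close. It gives the time, the measured TCP pose, the force, the opening and the grip force at its end, in the units of the state.
- monitor.observe(): the state, without advancing time (a new reading comes with each control period).
- grab_frame(name): name is "scene" or "top" or "wrist"; returns the picture (420x560x3 uint8, blue, green, red); there is no depth.
- calibration(name): a dict with "camera_matrix" (3x3 intrinsics, pixels), "k1" (the pictures are not rectified: a ray, as slopes to the right and down, at radius r is drawn at 1 + k1 r^2 times it, then the intrinsics apply), "xyz" and "attitude" of the camera in the world. Camera axes: x right, y down, z forward; pixel columns grow to the right and rows downward; lengths in m; the calibration is good to about 2 mm. A picture is of the moment at which its call begins: read the wrist's pose just before it. calibration takes no time and is no camera call; for the wrist camera it gives the pose at the moment of the call.
- order.finish_job(): hands the job in; it is judged then, once.
The state is a dict: "time_s": time; "joint_positions": joint angles; "joint_velocities": joint speeds; "effort": joint torques, N m; "eef_pos": TCP position; "orientation": TCP orientation; "contact_force": force on the tool from outside, world axes, zero at the start; "wrist_torque": the same for the moment, N m; "opening": finger opening in m; "finger_force": force on a finger pad.
Only numpy, scipy, OpenCV 4.12 (cv2) and the standard library are available. Lean on these libraries where they do the work, as an engineer would, in place of code of your own. Each camera call takes 0.05 s, during which the arm holds its last target. There are 200 camera calls.

TASK

The power module on the hot plate (a small green board on an aluminium base plate) has just been soldered and is too hot to hold: slide the spatula under it, lift it off and lay it gently on the blue cooling block, flat, square and slid right up against the block's far stop bar with its short edge. Never touch the module with the gripper, do not drop it or tip it steeply, do not press the spatula hard into the hot plate, and leave the other things on the bench alone. Finish by laying the spatula down on the bench top.

Things in the scene. Friction and masses are not known exactly. Their poses are not given: they have to be found in the camera images.
- module: Power module: green circuit board (58 x 42 mm, parts up to 18 mm above the module's underside) on a bare aluminium base plate 70 (x) by 52 (y) by 5 mm, underside edges bevelled all round, 4 mm in and 2 mm up. About 80 g. Origin: centre of the underside; x along its long side, z up. Lies loose on the hot plate, long side roughly along the hot plate's x, up to 25 mm short of the stop bar.
- hot_plate: Fixed hot plate, dark housing 136 x 122 mm, display and buttons on the face towards the robot; on it a dark bare level plate 120 (x) by 110 (y) mm. Origin: centre of the underside, x away from the robot, z up; plate surface 46 mm above the origin. At its far edge (x = 52 to 60, y = -50 to 50 mm) stands a steel stop bar 6 mm high.
- hot_plate_stop (a point): Middle of the foot of the hot plate's stop bar, on the plate's surface, on the side facing the robot; axes as the hot plate.
- cooling_block: Fixed finned cooling block of blue anodised aluminium, 120 mm (x) by 110 mm (y), 32 mm high, level top. Origin: centre of the underside, x away from the robot, z up. The last 8 mm of the top (x = 52 to 60 mm, y = -50 to 50) carry a steel stop bar 6 mm high.
- cooling_block_stop (a point): Middle of the foot of the cooling block's stop bar, on the block's top surface (32 mm up), on the side facing the robot; axes as the block.
- spatula: Steel spatula, 0.15 kg. Flat blade, 50 mm wide, x = -25 to +25 mm, 2 mm thick, top bevelled to 0.8 mm at the front edge; behind it a full-width upturned heel 15 mm high (a module pushed fully on meets it and sticks out some 20 mm in front), then a cranked neck. Black handle 17 mm wide (y), 18 mm high, x = -59 to -178 mm, its end standing on the bench. Origin: underside, middle of the blade; z up.
- spatula_grip (a point): Middle of the handle section to be gripped, 96 mm behind and 22 mm above the origin of spatula; axes as the spatula. The handle slopes down to the rear by 0.155 rad.
- spatula_tip (a point): Middle of the blade's front edge, on the underside, 25 mm ahead of the spatula's origin; axes as the spatula.
- solder_spool: Spool of solder, black flanges, 55 mm across, 50 mm high, upright, bystander; origin under its centre.
- flux_bottle: Amber flux bottle with white nozzle, 30 mm across, 88 mm high, upright, bystander; origin under its centre.
- tip_tin: Small round metal tin, 34 mm across, 14 mm high, bystander; origin under its centre.
- wick_reel: White and blue reel of desoldering braid, 41 mm across, 15 mm high, bystander; origin under its centre.
- side_cutter: Side cutters with red handles, 43 x 130 x 10 mm, lying flat, bystander; origin under the middle.
Things that resemble listed ones, but are neither listed nor needed, are in the scene too. What is shaped like the module but pink or yellow is not meant.

How it is judged:
By the outcome, as a careful person would: the job done as asked, in the order asked, and still so for the second after the job is handed in, with the robot touching nothing.
It also fails if it takes over 58 s, if anything falls off the work surface, if the arm or the gripper's body presses on something with over 40 N, if the wrist force passes 120 N, or if a joint passes its speed limit or range.

## Working session

There is one attempt and no reset: what is moved stays moved. The work goes in short steps, Python scripts to look and compute and a tool call to move; the robot and the scene stay as the last step left them, time stands still between calls to the robot, and variables do not carry over. Pictures are saved under pics/ and viewed, at most 13 in all, crops included, and the job is handed in when it is done.

Besides the shell and the picture viewer there is one more tool, called after ">>>" as name(argument=value, ...), one argument or row to a line, values as JSON. step_arm: Moves the arm, as the interface text tells. Its arguments: {"type":"object","properties":{"deltas":{"type":"string"},"squeeze":{"type":"number"}},"required":["deltas"]}

```bash
ls; mkdir -p pics
python3 - <<'E'
from rig import monitor, grab_frame, calibration, order, env
import cv2,numpy as np
s=monitor.observe();print(s['time_s'],s['eef_pos'],s['orientation'],s['opening'],env.grasp_offset)
for n in("top","scene"):
    c=calibration(n);print(n,c)
    cv2.imwrite(f"pics/{n}0.png",grab_frame(n))
E
```

```text
pics
0.0 [ 0.18840598 -0.51635402  0.21809412] [-3.09250246e+00 -5.46445087e-01  1.94707288e-04] 0.09277383137283662 0.0188
top {'camera_matrix': array([[522.74430125,   0.        , 270.26744194],
       [  0.        , 522.74430125, 206.18853428],
       [  0.        ,   0.        ,   1.        ]]), 'k1': -0.17911891181971604, 'xyz': array([0.49718703, 0.08955633, 1.44174542]), 'attitude': array([-2.15871988,  2.20472127, -0.06195058])}
scene {'camera_matrix': array([[386.02090563,   0.        , 276.75653095],
       [  0.        , 386.02090563, 217.32866471],
       [  0.        ,   0.        ,   1.        ]]), 'k1': 0.029270909411755294, 'xyz': array([0.26629472, 0.63762358, 0.75924563]), 'attitude': array([-0.73964129,  2.6781569 , -0.98238993])}
```

Run:
```python
import cv2
for n in("top","scene"):
    cv2.imwrite(f"pics/{n}0b.png",cv2.resize(cv2.imread(f"pics/{n}0.png"),(800,600),interpolation=cv2.INTER_CUBIC))
```

```text
(no output)
```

View pics/top0b.png

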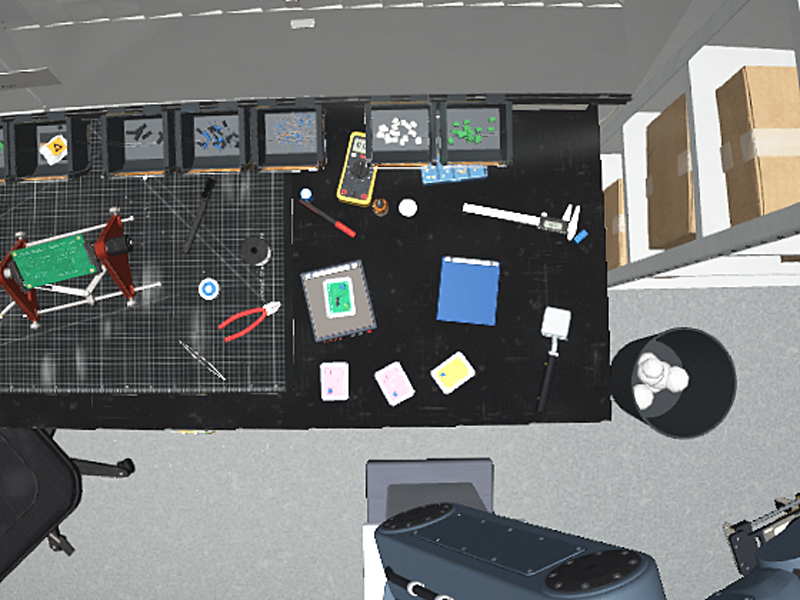

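View pics/scene0b.png

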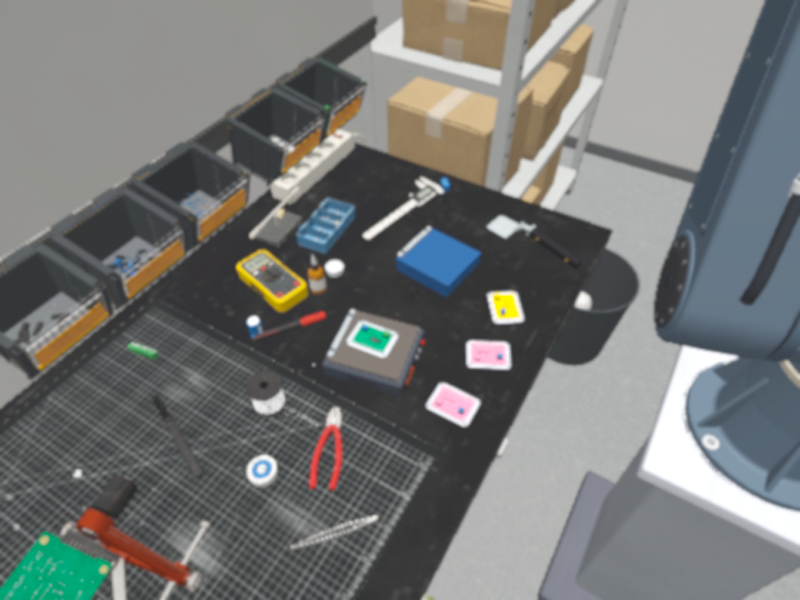

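Top view: module (green board) on the hot plate at (338,297), with the cooling block at (468,291) and the spatula blade at (555,323), handle end (543,410). The pink and yellow lookalikes at (335,380), (395,382) and (453,372) lie on the bench and are not meant; the large green PCB at (50,262) sits in a holder.

```bash
cat > h.py <<'E'
import numpy as np,cv2
from scipy.spatial.transform import Rotation as R
from rig import monitor, grab_frame, calibration, order, env
def ray(c,px):
    K=c['camera_matrix']; px=np.atleast_2d(np.float64(px))
    u=cv2.undistortPoints(px.reshape(-1,1,2),K,np.array([c['k1'],0,0,0,0.])).reshape(-1,2)
    return np.c_[u,np.ones(len(u))]@R.from_rotvec(c['attitude']).as_matrix().T
def world(c,px,z):
    d=ray(c,px); return c['xyz']+d*((z-c['xyz'][2])/d[:,2])[:,None]
def pix(c,P):
    P=np.atleast_2d(np.float64(P)); Rm=R.from_rotvec(c['attitude']).as_matrix()
    q=(P-c['xyz'])@Rm; s=q[:,:2]/q[:,2:]; s=s*(1+c['k1']*(s**2).sum(1))[:,None]
    K=c['camera_matrix']; return s@K[:2,:2].T+K[:2,2]
E
python3 - <<'E'
from h import *
c=calibration("top"); im=cv2.imread("pics/top0.png")
def cr(x,y,w,h,k): return cv2.resize(im[y:y+h,x:x+w],None,fx=k,fy=k,interpolation=cv2.INTER_CUBIC)
o=np.zeros((600,800,3),np.uint8)
a=cr(205,178,66,66,6);o[:396,:396]=a
a=cr(300,174,55,58,4);o[:232,400:620]=a
a=cr(370,208,34,84,5);o[:420,625:795]=a
cv2.imwrite("pics/comp0.png",o)
for n,p,z in(("mod",(338,297),.06),("blk",(468,291),.032),("blade",(555,323),.002),("handle end",(543,410),.018),("hp",(339,300),.046)):
    print(n,world(c,np.array(p)/800*560,z).round(3))
print(R.from_rotvec(monitor.observe()['orientation']).as_matrix().round(3))
w=calibration("wrist");print(w, R.from_rotvec(w['attitude']).as_matrix().round(2))
E
```

```text
mod [[0.588 0.193 0.06 ]]
blk [[ 0.596 -0.052  0.032]]
blade [[ 0.532 -0.223  0.002]]
handle end [[ 0.366 -0.191  0.018]]
hp [[0.583 0.192 0.046]]
[[ 0.939  0.343 -0.   ]
 [ 0.343 -0.939  0.001]
 [ 0.    -0.001 -1.   ]]
{'camera_matrix': array([[368.26430136,   0.        , 273.14406606],
       [  0.        , 368.26430136, 213.03980836],
       [  0.        ,   0.        ,   1.        ]]), 'k1': -0.10231603827724223, 'xyz': array([ 0.25545665, -0.49126751,  0.38450054]), 'attitude': array([ 2.38949205, -1.67223954, -0.22491242])} [[ 0.34 -0.91 -0.25]
 [-0.94 -0.33 -0.09]
 [-0.    0.26 -0.96]]
```

View pics/comp0.png

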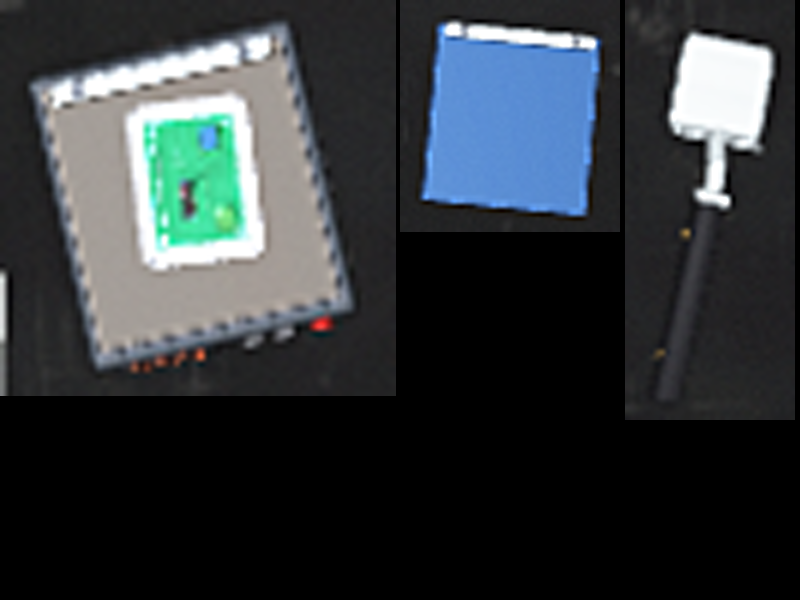

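Composite crop: the module's white/aluminium base has corners (127,102), (243,95), (264,255), (145,270) with the green board on top. It lies inside the hot plate corners, so it is the module meant: green, and the only one on the plate. The block corners are (440,25), (597,40), (586,215), (423,200), and the spatula blade and handle are clear.

Run:
```python
from h import *
c=calibration("top")
def m(pts,x0,k,ox,oy,z):
    p=(np.float64(pts)-[x0,0]+.5)/k-.5+[ox,oy]; return world(c,p,z)
def rep(n,q):
    f=(q[0]+q[1])/2; b=(q[2]+q[3])/2; d=f-b; r=(q[1]+q[2]-q[0]-q[3])/2
    print(n,'ctr',q.mean(0).round(4),'len',np.linalg.norm(d).round(4),'wid',np.linalg.norm(r).round(4),'yaw',np.degrees(np.arctan2(d[1],d[0])).round(1),np.degrees(np.arctan2(r[0],-r[1])).round(1))
rep('mod',m([(127,102),(243,95),(264,255),(145,270)],0,6,205,178,.051))
rep('hp',m([(32,85),(287,25),(352,307),(100,367)],0,6,205,178,.044))
rep('blk',m([(440,25),(597,40),(586,215),(423,200)],400,4,300,174,.032))
rep('blade',m([(690,35),(773,48),(757,148),(672,130)],625,5,370,208,.004))
h=m([(713,205),(668,402)],625,5,370,208,.02);d=h[0]-h[1];print(h,np.linalg.norm(d),np.degrees(np.arctan2(d[1],d[0])))
R0=R.from_rotvec(monitor.observe()['orientation']).as_matrix()
print('tool y yaw',np.degrees(np.arctan2(R0[1,1],R0[0,1])),'x yaw',np.degrees(np.arctan2(R0[1,0],R0[0,0])))
```

```text
mod ctr [0.5894 0.1924 0.051 ] len 0.0737 wid 0.0526 yaw 5.8 4.1
hp ctr [0.5831 0.194  0.044 ] len 0.13 wid 0.1167 yaw 12.3 12.1
blk ctr [ 0.5965 -0.0514  0.032 ] len 0.1192 wid 0.1091 yaw -6.2 -6.6
blade ctr [ 0.5335 -0.2242  0.004 ] len 0.055 wid 0.048 yaw -11.9 -11.7
[[ 0.47053944 -0.21316254  0.02      ]
 [ 0.36385998 -0.18549413  0.02      ]] 0.11020911191590443 -14.539877676859254
tool y yaw -69.95618355857722 x yaw 20.043811509024458
```

>>> step_arm(
  deltas="50 -30 0 0.5 1;100 -60 10 1 1;150 -90 20 1.6 1;200 -120 30 2.2 1;250 -150 40 2.9 1;300 -180 55 3.5 1;343 -209 68 4.1 1;343 -209 68 4.1 1;343 -209 68 4.1 1;343 -209 68 4.1 1",
)

```text
time_s: 1.35
eef_pos: [0.4387, -0.2038, 0.1509]
orientation: [3.122, -0.351, 0.001]
contact_force: [0.7, 0.1, 1.1]
opening: 0.0929
finger_force: 0.0
```

Run:
```python
from h import *
s=monitor.observe();c=calibration("wrist");im=grab_frame("wrist");cv2.imwrite("pics/w1.png",im)
np.savez('w1.npz',**c)
print(s['time_s'],s['eef_pos'],R.from_rotvec(s['orientation']).as_matrix().round(3))
print(np.abs(s['joint_velocities']).max())
cv2.imwrite("pics/w1b.png",cv2.resize(im,(800,600),interpolation=cv2.INTER_CUBIC))
```

```text
1.35 [ 0.43868721 -0.20377577  0.15091565] [[ 0.975 -0.222  0.   ]
 [-0.222 -0.975 -0.   ]
 [ 0.     0.    -1.   ]]
0.005591124011248359
```

View pics/w1b.png

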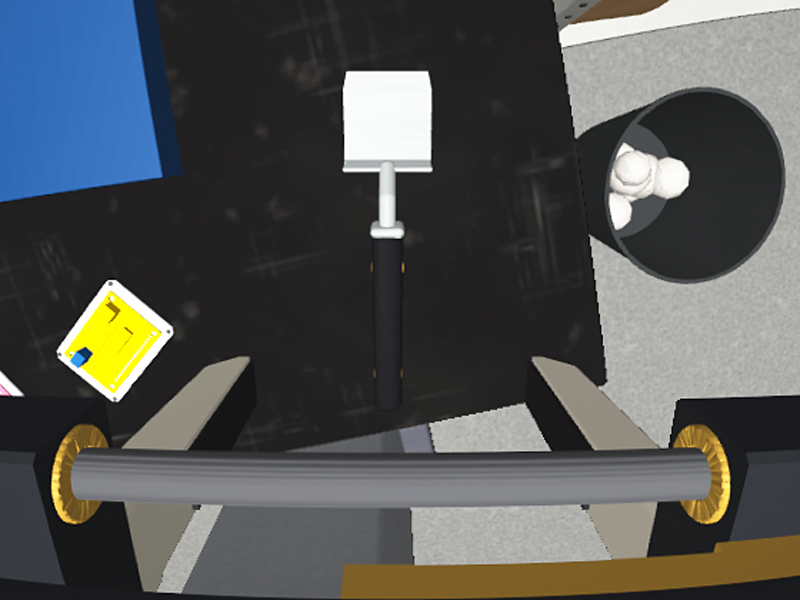

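Wrist view: the spatula is in line with the tool. Blade front edge runs (344,71)–(430,71), heel foot about y 161, and the handle centreline goes from (388,237) to (388,408).

Run:
```python
from h import *
c=dict(np.load('w1.npz'));k=.7
t=np.array([.43868721,-.20377577,0]);Rm=np.array([[.975,-.222],[-.222,-.975]])
for n,p,z in(("tipL",(345,71),.001),("tipR",(430,71),.001),("heelL",(343,172),.0),("heelR",(432,172),.0),("h front",(388,237),.028),("h end",(388,408),.018)):
    w=world(c,np.array(p)*k,z)[0]; print(n,w.round(4),'tool xy',((w-t)[:2]@Rm*1000).round(1))
print(world(c,np.array([[250,357],[532,357]])*k,.1509))
```

```text
tipL [ 0.5638 -0.2058  0.001 ] tool xy [122.4 -25.8]
tipR [ 0.5531 -0.2528  0.001 ] tool xy [122.4  22.4]
heelL [ 0.5091 -0.1911  0.    ] tool xy [ 65.8 -28. ]
heelR [ 0.4974 -0.2422 -0.    ] tool xy [65.8 24.4]
h front [ 0.4694 -0.2093  0.028 ] tool xy [31.2 -1.4]
h end [ 0.3637 -0.1851  0.018 ] tool xy [-77.2  -1.6]
[[ 0.45665246 -0.15878714  0.1509    ]
 [ 0.43534789 -0.25221393  0.1509    ]]
```

>>> step_arm(
  deltas="1 -1.5 40 0 1;1 -1.5 80 0 1;1 -1.5 115 0 1;1 -1.5 138 0 1;1 -1.5 146.5 0 1;1 -1.5 146.5 0 0.6;1 -1.5 146.5 0 0;1 -1.5 146.5 0 0;1 -1.5 146.5 0 0;1 -1.5 146.5 0 0",
  squeeze=60,
)

```text
time_s: 2.65
eef_pos: [0.4405, -0.2016, 0.0043]
orientation: [3.122, -0.349, 0.0]
contact_force: [0.1, -1.0, -0.8]
opening: 0.0476
finger_force: 0.0
```

>>> step_arm(
  deltas="0 0 0 0 0;0 0 0 0 0;0 0 -10 0 0;0 0 -30 0 0;0 0 -60 0 0;0 0 -90 0 0;0 0 -120 0 0;0 0 -120 0 0",
)

```text
time_s: 3.65
eef_pos: [0.4413, -0.202, 0.1261]
orientation: [3.121, -0.349, 0.006]
contact_force: [-0.2, 0.6, -2.2]
opening: 0.0161
finger_force: 60.0
```

>>> step_arm(
  deltas="-10 -26 0 -0.3 0;-25 -65 0 -0.7 0;-41 -106 0 -1.1 0;-58 -150 0 -1.5 0;-75 -195 0 -1.9 0;-92 -240 0 -2.3 0;-107 -278 0 -2.7 0;-119 -310 0 -3 0;-126 -326 0 -3.1 0;-128 -332 0 -3.1 0",
)

```text
time_s: 4.9
eef_pos: [0.3881, 0.1511, 0.1234]
orientation: [3.124, 0.331, -0.002]
contact_force: [0.5, -0.3, -1.4]
opening: 0.0164
finger_force: 60.0
```

>>> step_arm(
  deltas="0 0 0 0 0;0 0 0 0 0",
)

```text
time_s: 5.15
eef_pos: [0.3889, 0.1499, 0.1239]
orientation: [3.124, 0.328, -0.001]
contact_force: [-0.2, 0.1, -2.7]
opening: 0.0166
finger_force: 60.0
```

Run:
```python
from h import *
s=monitor.observe();c=calibration("wrist");im=grab_frame("wrist");cv2.imwrite("pics/w2.png",im)
np.savez('w2.npz',t=s['eef_pos'],R=R.from_rotvec(s['orientation']).as_matrix(),**c)
print(s['time_s'],s['eef_pos'],R.from_rotvec(s['orientation']).as_matrix().round(3),s['contact_force'],s['wrist_torque'])
cv2.imwrite("pics/w2b.png",cv2.resize(im,(800,600),interpolation=cv2.INTER_CUBIC))
```

```text
5.15 [0.38892449 0.14993376 0.12394858] [[ 0.978  0.208 -0.   ]
 [ 0.208 -0.978 -0.   ]
 [-0.     0.    -1.   ]] [-0.22381463  0.05090775 -2.6726753 ] [ 0.00863198  0.02600809 -0.04299041]
```

View pics/w2b.png

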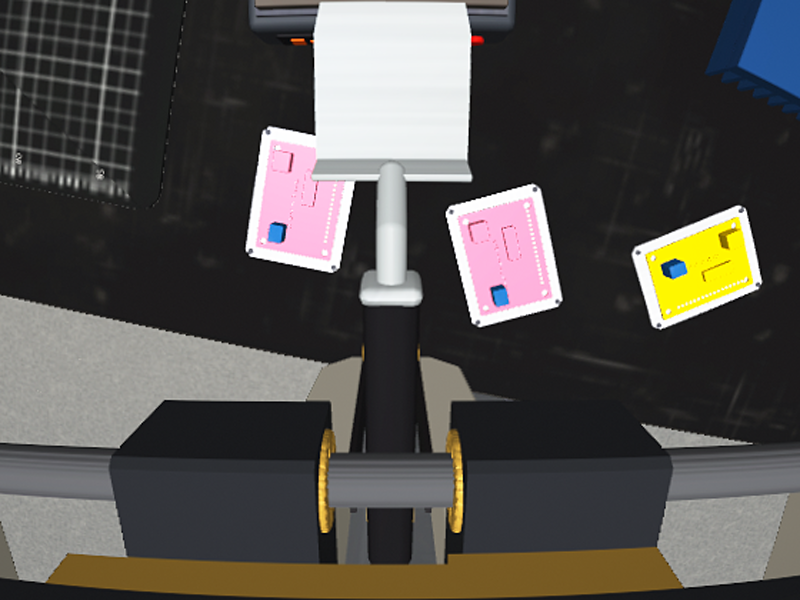

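Wrist view: the spatula is held square in the gripper, with its tip edge at (316,2)–(467,2) and heel about (313,160–180)–(471,180). The hot plate front is at the top, and the pink and yellow lookalikes lie untouched below.

Run:
```python
from h import *
d=dict(np.load('w2.npz'));T=d['t'];Rt=d['R']
Rs=Rt@np.diag([1,-1,-1.]) # spatula axes
g=T-Rt[:,2]*.0188
for p in(-4,-2,0,2,4):
  for zo in (0,.005):
    Rp=Rs@R.from_euler('y',p,degrees=True).as_matrix()
    P=[(25,25,.8),(25,-25,.8),(-25,25,15),(-25,-25,15),(-25,25,0),(-25,-25,0),(-59,0,29)]
    W=[g+Rp@((np.array(q)-[-96,0,22])/1e3)+[0,0,zo] for q in P]
    print(p,zo,(pix(d,W)/.7).round(0).tolist())
```

```text
-4 0 [[304.0, -19.0], [481.0, -19.0], [303.0, 163.0], [483.0, 163.0], [310.0, 160.0], [475.0, 160.0], [393.0, 296.0]]
-4 0.005 [[301.0, -25.0], [484.0, -25.0], [300.0, 163.0], [486.0, 163.0], [308.0, 160.0], [477.0, 160.0], [393.0, 300.0]]
-2 0 [[306.0, -12.0], [479.0, -12.0], [304.0, 164.0], [481.0, 164.0], [312.0, 162.0], [473.0, 162.0], [393.0, 293.0]]
-2 0.005 [[303.0, -18.0], [482.0, -18.0], [301.0, 164.0], [484.0, 164.0], [309.0, 162.0], [476.0, 162.0], [393.0, 298.0]]
0 0 [[308.0, -6.0], [477.0, -6.0], [305.0, 164.0], [480.0, 164.0], [313.0, 164.0], [472.0, 164.0], [393.0, 291.0]]
0 0.005 [[306.0, -11.0], [479.0, -11.0], [303.0, 165.0], [483.0, 165.0], [311.0, 164.0], [474.0, 164.0], [393.0, 296.0]]
2 0 [[310.0, 1.0], [474.0, 1.0], [307.0, 165.0], [478.0, 165.0], [314.0, 167.0], [471.0, 167.0], [393.0, 289.0]]
2 0.005 [[308.0, -4.0], [477.0, -4.0], [304.0, 166.0], [481.0, 166.0], [312.0, 167.0], [473.0, 167.0], [393.0, 294.0]]
4 0 [[312.0, 8.0], [472.0, 8.0], [308.0, 167.0], [477.0, 167.0], [315.0, 170.0], [470.0, 170.0], [393.0, 288.0]]
4 0.005 [[310.0, 4.0], [475.0, 4.0], [305.0, 167.0], [480.0, 167.0], [313.0, 170.0], [472.0, 170.0], [393.0, 292.0]]
```

The blade looks 10 % narrower than predicted, so the lift began before the fingers closed and the handle sits about 15 mm low in the pads. I'll take the spatula back to its free spot, lay it down and regrip it properly.

>>> step_arm(
  deltas="-2 30 0 0.3 0;-5 75 0 0.7 0;-8 120 0 1.1 0;-11 165 0 1.5 0;-14 210 0 1.9 0;-16 255 0 2.3 0;-19 300 10 2.7 0;-21 335 25 3 0;-22 352 45 3.1 0;-22 355 60 3.1 0",
)

```text
time_s: 6.45
eef_pos: [0.441, -0.2023, 0.0632]
orientation: [-3.122, 0.352, 0.001]
contact_force: [-0.1, 0.6, -1.5]
opening: 0.0165
finger_force: 60.0
```

>>> step_arm(
  deltas="0 0 15 0 0;0 0 28 0 0;0 0 36 0 0;0 0 40 0 0;0 0 42 0 0;0 0 42 0 0",
)

```text
time_s: 7.2
eef_pos: [0.4416, -0.2013, 0.0223]
orientation: [3.122, -0.349, 0.0]
contact_force: [-0.4, 0.1, -1.7]
opening: 0.0165
finger_force: 60.0
```

>>> step_arm(
  deltas="0 0 2 0 0;0 0 4 0 0;0 0 4 0 0",
)

```text
time_s: 7.58
eef_pos: [0.4414, -0.2012, 0.018]
orientation: [-3.122, 0.349, 0.0]
contact_force: [0.5, -0.5, -1.3]
opening: 0.0164
finger_force: 60.0
```

>>> step_arm(
  deltas="0 0 2 0 0;0 0 3 0 0;0 0 3 0 0",
)

```text
time_s: 7.95
eef_pos: [0.4414, -0.2012, 0.015]
orientation: [-3.122, 0.349, 0.0]
contact_force: [0.2, -0.4, -1.1]
opening: 0.0168
finger_force: 60.0
```

>>> step_arm(
  deltas="0 0 2 0 0;0 0 4 0 0;0 0 4 0 0",
)

```text
time_s: 8.32
eef_pos: [0.4416, -0.2013, 0.0142]
orientation: [3.122, -0.349, 0.0]
contact_force: [-17.0, 8.1, 57.2]
opening: 0.0164
finger_force: 60.0
```

>>> step_arm(
  deltas="0 0 -3 0 0;0 0 -3 0 0.35;0 0 -3 0 0.35;0 0 -3 0 0.35;0 0 4 0 0.35;0 0 7 0 0.35;0 0 7 0 0;0 0 7 0 0;0 0 7 0 0;0 0 7 0 0",
)

```text
time_s: 9.57
eef_pos: [0.4415, -0.2013, 0.0042]
orientation: [3.122, -0.349, 0.0]
contact_force: [0.5, 0.4, -0.6]
opening: 0.0166
finger_force: 60.0
```

>>> step_arm(
  deltas="0 0 0 0 0;0 0 0 0 0;0 0 0 0 0",
)

```text
time_s: 9.95
eef_pos: [0.4415, -0.2012, 0.0042]
orientation: [-3.122, 0.349, -0.0]
contact_force: [0.3, -0.4, -0.5]
opening: 0.0165
finger_force: 60.0
```

>>> step_arm(
  deltas="0 0 -15 0 0;0 0 -40 0 0;0 0 -65 0 0;-3 -10 -80 0 0;-14 -45 -80 -0.4 0;-27 -90 -80 -0.8 0;-42 -135 -80 -1.3 0;-56 -180 -80 -1.8 0;-70 -225 -80 -2.2 0;-83 -268 -80 -2.6 0",
)

```text
time_s: 11.2
eef_pos: [0.4188, 0.0804, 0.0845]
orientation: [-3.134, -0.224, 0.0]
contact_force: [-0.1, -0.3, -1.6]
opening: 0.0166
finger_force: 60.0
```

>>> step_arm(
  deltas="-7 -30 0 -0.3 0;-14 -58 0 -0.5 0;-15 -70 0 -0.5 0;-15 -70 0 -0.5 0;-15 -70 0 -0.5 0",
)

```text
time_s: 11.82
eef_pos: [0.3953, 0.1452, 0.0842]
orientation: [3.124, 0.328, 0.0]
contact_force: [-0.3, -0.5, -1.4]
opening: 0.0167
finger_force: 60.0
```

Run:
```python
from h import *
s=monitor.observe()
print(s['time_s'],s['eef_pos'],R.from_rotvec(s['orientation']).as_matrix().round(3),s['contact_force'],s['wrist_torque'])
im=grab_frame("top");cv2.imwrite("pics/top1.png",im)
im2=cv2.imread("pics/top1.png")[175:275,190:290]
cv2.imwrite("pics/top1b.png",cv2.resize(im2,(600,600),interpolation=cv2.INTER_CUBIC))
c=calibration("wrist");w=grab_frame("wrist");cv2.imwrite("pics/w3.png",w)
```

```text
11.825 [0.39527966 0.14517401 0.08419792] [[ 0.978  0.208  0.   ]
 [ 0.208 -0.978 -0.   ]
 [ 0.     0.    -1.   ]] [-0.28467887 -0.51156982 -1.44612958] [-0.01000313  0.12027548 -0.03212172]
```

View pics/top1b.png

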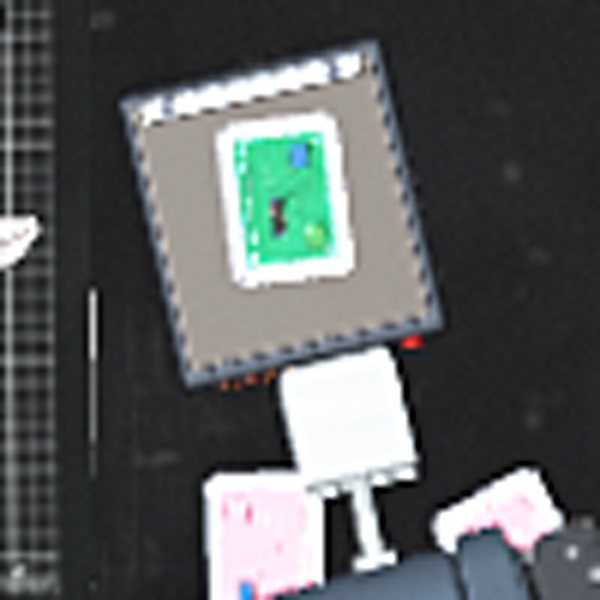

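Top view crop: the blade front edge at (283,368)–(390,345) is just short of the hot plate. Module base corners are (217,126), (330,112), (354,270), (237,288), and the plate corners are (122,102), (375,42), (440,325), (190,386).

Run:
```python
from h import *
c=calibration("top")
m=lambda p,z:world(c,(np.float64(p)+.5)/6-.5+[190,175],z)
b=m([(283,368),(390,345)],.081);M=m([(217,126),(330,112),(354,270),(237,288)],.051);H=m([(122,102),(375,42),(440,325),(190,386)],.044)
bar=m([(148,125),(360,75)],.052)
T=np.array([.3953,.1452]);X=np.array([.978,.208]);Y=np.array([.208,-.978])
f=lambda q:np.c_[(q[:,:2]-T)@X,(q[:,:2]-T)@Y].round(4)*1000
print('blade tip',f(b));print('mod',f(M),f(M).mean(0));print('hp',f(H),f(H).mean(0));print('bar front',f(bar))
for q in(M,H):
  d=(q[0]+q[1]-q[2]-q[3]);print(np.degrees(np.arctan2(d[1],d[0])))
```

```text
blade tip [[125.5 -21.3]
 [124.7  26.2]]
mod [[238.1 -28. ]
 [232.6  22.6]
 [161.6  17.1]
 [165.6 -35.4]] [199.475  -5.925]
hp [[259.3 -67.8]
 [259.5  49. ]
 [129.3  48.6]
 [128.2 -66.3]] [194.075  -9.125]
bar front [[245.6 -57.9]
 [245.6  39.3]]
6.8811891632556135
12.248364317060306
```

>>> step_arm(
  deltas="8 -3 5 0 0;18 -6 15 0 0;24 -8 23 0 0;25 -8 28 0 0;25 -8 30 0 0;25 -8 31 0 0;25 -8 32 0 0;25 -8 32 0 0",
)

```text
time_s: 12.92
eef_pos: [0.4178, 0.1587, 0.0522]
orientation: [-3.124, -0.33, -0.0]
contact_force: [-0.5, 0.2, -1.5]
opening: 0.0162
finger_force: 60.0
```

>>> step_arm(
  deltas="0 0 0.5 0 0;0 0 1 0 0;0 0 1 0 0;0 0 1 0 0",
)

```text
time_s: 13.42
eef_pos: [0.4178, 0.1587, 0.0511]
orientation: [-3.124, -0.33, 0.0]
contact_force: [0.8, 0.3, -2.1]
opening: 0.0168
finger_force: 60.0
```

>>> step_arm(
  deltas="0 0 0.4 0 0;0 0 0.8 0 0;0 0 0.8 0 0",
)

```text
time_s: 13.8
eef_pos: [0.4178, 0.1587, 0.0503]
orientation: [-3.124, -0.33, -0.0]
contact_force: [-0.8, 0.7, -1.5]
opening: 0.0165
finger_force: 60.0
```

>>> step_arm(
  deltas="0 0 0.3 0 0;0 0 0.6 0 0;0 0 0.6 0 0",
)

```text
time_s: 14.18
eef_pos: [0.4178, 0.1587, 0.0498]
orientation: [-3.124, -0.329, -0.0]
contact_force: [-0.8, -0.2, 0.2]
opening: 0.0169
finger_force: 60.0
```

>>> step_arm(
  deltas="0 0 0.2 0 0;0 0 0.4 0 0;0 0 0.4 0 0",
)

```text
time_s: 14.55
eef_pos: [0.4178, 0.1587, 0.0494]
orientation: [-3.124, -0.329, 0.0]
contact_force: [-2.0, -0.8, 1.3]
opening: 0.0164
finger_force: 60.0
```

>>> step_arm(
  deltas="4 0 0 0 0;9 0 0 0 0;14 0 0 0 0;19 0 0 0 0;24 0 0 0 0;28 0 0 0 0",
)

```text
time_s: 15.3
eef_pos: [0.4454, 0.1646, 0.0493]
orientation: [3.124, 0.33, -0.0]
contact_force: [-4.2, -0.8, 4.3]
opening: 0.0169
finger_force: 60.0
```

>>> step_arm(
  deltas="4 0 0 0 0;8 0 0 0 0;12 0 0 0 0;12 0 0 0 0",
)

```text
time_s: 15.8
eef_pos: [0.4576, 0.1672, 0.0495]
orientation: [-3.124, -0.329, -0.002]
contact_force: [-0.3, 0.2, 2.8]
opening: 0.0163
finger_force: 60.0
```

>>> step_arm(
  deltas="4 0 0 0 0;8 0 0 0 0;12 0 0 0 0;16 0 0 0 0;16 0 0 0 0",
)

```text
time_s: 16.42
eef_pos: [0.4731, 0.1705, 0.0494]
orientation: [-3.124, -0.33, -0.001]
contact_force: [-1.2, -0.6, 2.4]
opening: 0.0169
finger_force: 60.0
```

Run:
```python
from h import *
im=grab_frame("top")[175:275,190:290];w=grab_frame("wrist")
o=np.zeros((400,800,3),np.uint8);o[:,:400]=cv2.resize(im,(400,400),interpolation=cv2.INTER_CUBIC)
o[:300,400:]=cv2.resize(w,(400,300),interpolation=cv2.INTER_AREA)
cv2.imwrite("pics/c3.png",o)
```

```text
(no output)
```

View pics/c3.png

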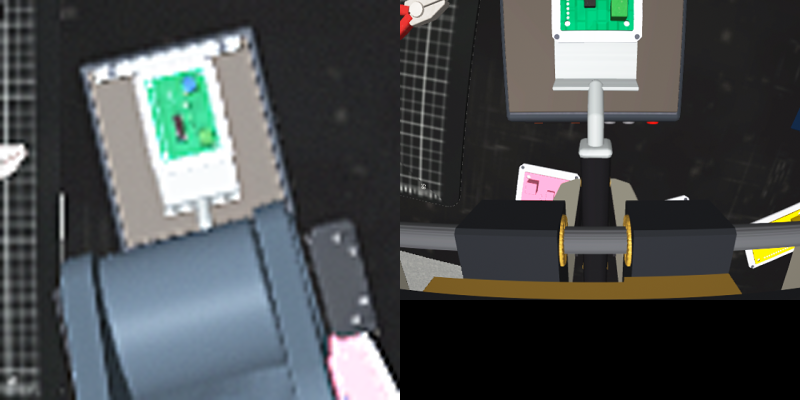

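The left crop shows the module square against the hot plate's stop bar, with the blade centred under it. On the right, the module's rear edge is at y=40 and the heel at about y=80, so roughly 20 mm of blade is still to go.

>>> step_arm(
  deltas="4 0 0 0 0;8 0 0 0 0;12 0 0 0 0;15 0 0 0 0;16 0 0 0 0;16 0 0 0 0",
)

```text
time_s: 17.27
eef_pos: [0.4879, 0.1737, 0.0493]
orientation: [3.124, 0.33, -0.001]
contact_force: [-4.0, -0.8, 6.2]
opening: 0.0164
finger_force: 60.0
```

>>> step_arm(
  deltas="1 0 0 0 0;2 0 0 0 0;2 0 0 0 0",
)

```text
time_s: 17.65
eef_pos: [0.4898, 0.1741, 0.0493]
orientation: [3.124, 0.33, -0.002]
contact_force: [-5.6, -0.8, 5.4]
opening: 0.016
finger_force: 60.0
```

>>> step_arm(
  deltas="1 0 0 0 0;2 0 0 0 0;2 0 0 0 0",
)

```text
time_s: 18.02
eef_pos: [0.4917, 0.1745, 0.0493]
orientation: [3.124, 0.33, -0.002]
contact_force: [-5.2, -1.4, 6.3]
opening: 0.0164
finger_force: 60.0
```

Run:
```python
from h import *
s=monitor.observe();c=calibration("wrist")
np.savez('w4.npz',t=s['eef_pos'],R=R.from_rotvec(s['orientation']).as_matrix(),**c)
w=grab_frame("wrist");cv2.imwrite("pics/w4.png",w)
cv2.imwrite("pics/w4b.png",cv2.resize(w[0:140,190:350],None,fx=4,fy=4,interpolation=cv2.INTER_CUBIC))
```

```text
(no output)
```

View pics/w4b.png

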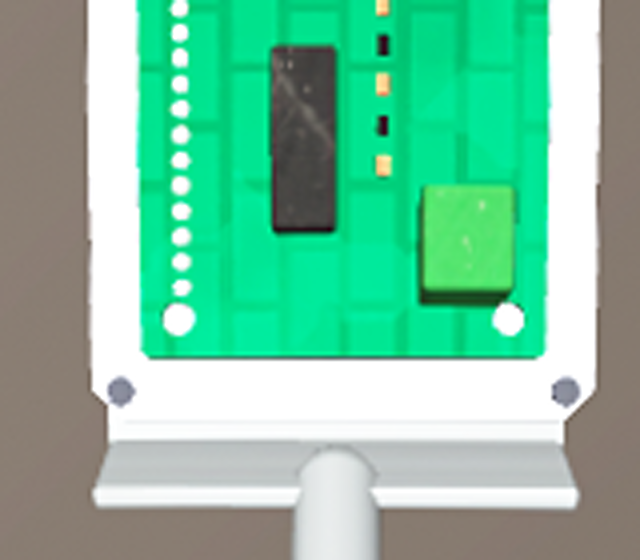

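Crop: the module sits square on the blade. Its rear edge (y≈420) is about 2 mm from the heel (y≈443), so it is fully loaded. Lifting.

>>> step_arm(
  deltas="-1 0 -0.5 0 0;-1.5 0 -2 0 0;-1.5 0 -5 0 0;-1.5 0 -9 0 0;-1.5 0 -14 0 0;-1.5 0 -20 0 0;-1.5 0 -26 0 0;-1.5 0 -30 0 0;-1.5 0 -32 0 0;-1.5 0 -32 0 0",
)

```text
time_s: 19.32
eef_pos: [0.4907, 0.1743, 0.0814]
orientation: [-3.124, -0.33, -0.0]
contact_force: [-0.9, -0.3, -2.8]
opening: 0.0167
finger_force: 60.0
```

Run:
```python
from h import *
s=monitor.observe();c=calibration("wrist")
np.savez('w5.npz',t=s['eef_pos'],R=R.from_rotvec(s['orientation']).as_matrix(),**c)
w=grab_frame("wrist");cv2.imwrite("pics/w5.png",w)
d=cv2.absdiff(w,cv2.imread('pics/w4.png'))[0:140,205:345];print('on-blade diff',d.mean(),s['contact_force'],s['wrist_torque'],s['eef_pos'])
T=s['eef_pos'][:2];Rt=R.from_rotvec(s['orientation']).as_matrix()
print(Rt.round(3))
```

```text
on-blade diff 14.625748299319728 [-0.86507589 -0.29681011 -2.84205488] [-0.06675013  0.19180894  0.05890423] [0.49068446 0.1742759  0.08140387]
[[ 0.978  0.209  0.   ]
 [ 0.209 -0.978  0.   ]
 [ 0.    -0.    -1.   ]]
```

>>> step_arm(
  deltas="-1 6 0 0.1 0;-3.5 20 0 0.2 0;-7.5 42 0 0.5 0;-12.5 70 0 0.8 0;-18 99 0 1.1 0;-23 128 0 1.4 0;-28 156 0 1.7 0;-32 180 0 2 0;-35 198 0 2.2 0;-37 207 0 2.3 0",
)

```text
time_s: 20.62
eef_pos: [0.4976, -0.037, 0.0813]
orientation: [-3.137, 0.177, 0.0]
contact_force: [-0.1, -0.1, -2.1]
opening: 0.0167
finger_force: 60.0
```

>>> step_arm(
  deltas="0 4.5 2 0 0;0 4.5 8 0 0;0 4.5 16 0 0;0 4.5 24 0 0;0 4.5 30 0 0;0 4.5 33 0 0;0 4.5 33 0 0;0 4.5 33 0 0",
)

```text
time_s: 21.62
eef_pos: [0.4973, -0.0404, 0.0485]
orientation: [3.137, -0.174, 0.001]
contact_force: [0.7, 0.6, -2.6]
opening: 0.0163
finger_force: 60.0
```

Run:
```python
from h import *
s=monitor.observe();Rt=R.from_rotvec(s['orientation']).as_matrix()
np.savez('t6.npz',t=s['eef_pos'],R=Rt)
print(s['time_s'],s['eef_pos'],Rt[:2,:2].round(3),s['contact_force'])
im=grab_frame("top");cv2.imwrite("pics/top6.png",im);w=grab_frame("wrist");cv2.imwrite("pics/w6.png",w)
o=np.zeros((480,800,3),np.uint8);o[:480,:480]=cv2.resize(im[160:240,290:370],(480,480),interpolation=cv2.INTER_CUBIC)
o[:240,480:]=cv2.resize(w,(320,240),interpolation=cv2.INTER_AREA)
cv2.imwrite("pics/c6.png",o)
```

```text
21.625 [ 0.49733078 -0.04040723  0.04851375] [[ 0.994 -0.111]
 [-0.111 -0.994]] [ 0.71566257  0.57525046 -2.62898855]
```

View pics/c6.png

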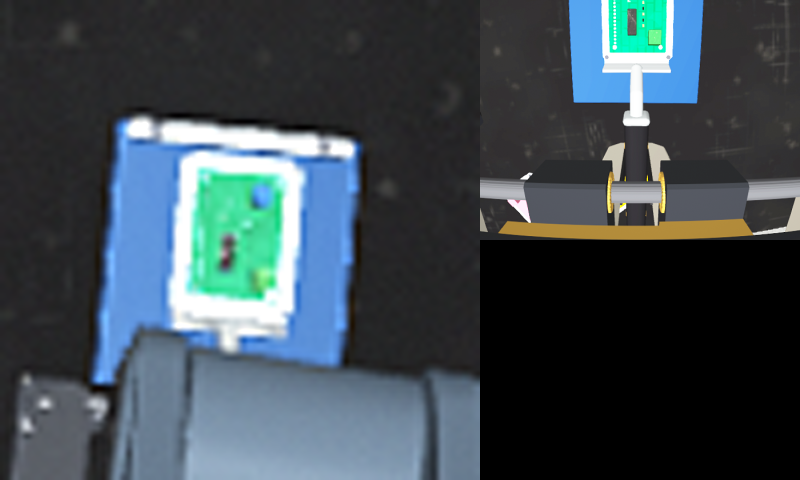

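The module is square on the blade over the block, its front edge about 4–6 mm short of the bar. Lowering to touch.

>>> step_arm(
  deltas="0 0 3 0 0;0 0 7 0 0;0 0 10 0 0;0 0 11 0 0;0 0 11.5 0 0;0 0 11.5 0 0",
)

```text
time_s: 22.48
eef_pos: [0.4972, -0.0404, 0.0368]
orientation: [3.137, -0.174, 0.0]
contact_force: [0.1, -0.1, -2.9]
opening: 0.0168
finger_force: 60.0
```

>>> step_arm(
  deltas="0 0 0.5 0 0;0 0 1 0 0;0 0 1 0 0",
)

```text
time_s: 22.85
eef_pos: [0.4972, -0.0404, 0.036]
orientation: [3.137, -0.174, 0.0]
contact_force: [-1.5, -0.3, 1.1]
opening: 0.0167
finger_force: 60.0
```

>>> step_arm(
  deltas="-62 0 -0.2 0 0;-105 0 -0.2 0 0;-105 0 -0.2 0 0",
)

```text
time_s: 23.22
eef_pos: [0.3903, -0.0283, 0.036]
orientation: [-3.136, 0.174, 0.003]
contact_force: [1.1, -0.2, -1.1]
opening: 0.0168
finger_force: 60.0
```

Run:
```python
from h import *
s=monitor.observe();Rt=R.from_rotvec(s['orientation']).as_matrix()
print(s['time_s'],s['eef_pos'],Rt[:2,:2].round(3),s['contact_force'])
im=grab_frame("top");cv2.imwrite("pics/top7.png",im);w=grab_frame("wrist");cv2.imwrite("pics/w7.png",w)
o=np.zeros((600,800,3),np.uint8);o[:480,:480]=cv2.resize(im[160:240,290:370],(480,480),interpolation=cv2.INTER_CUBIC)
o[:240,480:]=cv2.resize(w,(320,240),interpolation=cv2.INTER_AREA)
cv2.imwrite("pics/c7.png",o)
```

```text
23.225 [ 0.39032496 -0.02832145  0.03599329] [[ 0.994 -0.111]
 [-0.111 -0.994]] [ 1.09330034 -0.2128397  -1.06997066]
```

View pics/c7.png

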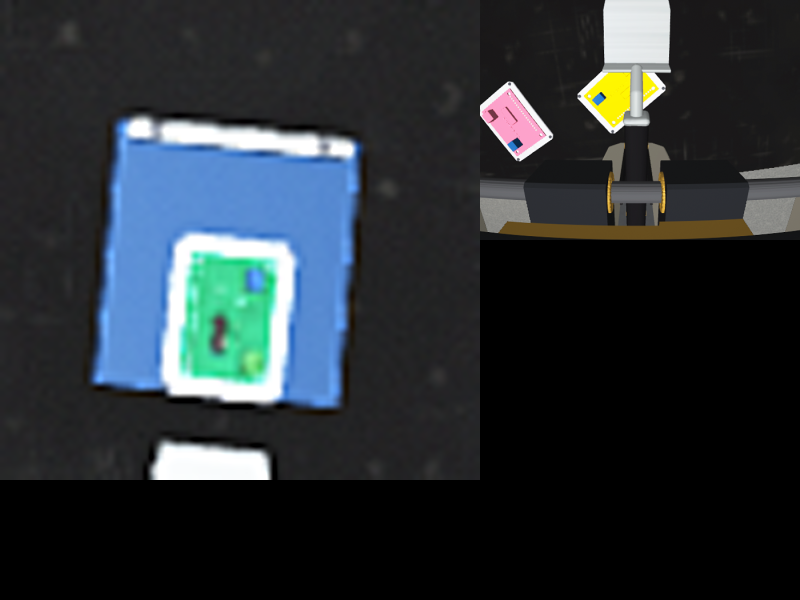

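The module lies flat and square on the block, dragged back about 38 mm. Next I'll push it to the bar with the blade's front edge held about 3 mm above the block, against the base plate's vertical side, so it can't wedge under.

>>> step_arm(
  deltas="0 1 -2.5 0 0;1 2 -2.9 0 0;6 2 -2.9 0 0;12 2 -2.9 0 0;18 2 -2.9 0 0;23 2 -2.9 0 0;27 2 -2.9 0 0;31 2 -2.9 0 0;35 2 -2.9 0 0;39 2 -2.9 0 0",
)

```text
time_s: 24.58
eef_pos: [0.4316, -0.0351, 0.0389]
orientation: [-3.137, 0.174, 0.0]
contact_force: [-0.4, 0.4, -2.2]
opening: 0.0166
finger_force: 60.0
```

>>> step_arm(
  deltas="4 0 0 0 0;8 0 0 0 0;12 0 0 0 0;15 0 0 0 0;18 0 0 0 0;20 0 0 0 0;20 0 0 0 0",
)

```text
time_s: 25.45
eef_pos: [0.4514, -0.0373, 0.039]
orientation: [3.137, -0.174, 0.0]
contact_force: [0.1, 0.1, -2.2]
opening: 0.0165
finger_force: 60.0
```

>>> step_arm(
  deltas="1 0 0 0 0;2 0 0 0 0;3 0 0 0 0",
)

```text
time_s: 25.82
eef_pos: [0.4542, -0.0376, 0.0389]
orientation: [-3.137, 0.174, 0.0]
contact_force: [0.0, -0.2, -2.1]
opening: 0.0164
finger_force: 60.0
```

>>> step_arm(
  deltas="1 0 0 0 0;2 0 0 0 0",
)

```text
time_s: 26.08
eef_pos: [0.4561, -0.0378, 0.0389]
orientation: [-3.137, 0.174, 0.001]
contact_force: [-3.0, -0.3, -1.6]
opening: 0.0161
finger_force: 60.0
```

>>> step_arm(
  deltas="0.6 0 0 0 0;0.6 0 0 0 0",
)

```text
time_s: 26.32
eef_pos: [0.4561, -0.0377, 0.0387]
orientation: [-3.137, 0.174, 0.003]
contact_force: [-4.2, 0.2, 0.4]
opening: 0.0166
finger_force: 60.0
```

Run:
```python
from h import *
s=monitor.observe();print(s['time_s'],s['contact_force'],s['wrist_torque'])
im=grab_frame("top");cv2.imwrite("pics/top8.png",im);w=grab_frame("wrist");cv2.imwrite("pics/w8.png",w)
o=np.zeros((480,800,3),np.uint8);o[:480,:480]=cv2.resize(im[170:220,300:350],(480,480),interpolation=cv2.INTER_CUBIC)
o[:240,480:]=cv2.resize(w,(320,240),interpolation=cv2.INTER_AREA)
cv2.imwrite("pics/c8.png",o)
```

```text
26.325 [-4.15246938  0.24317218  0.40632334] [ 0.15432106  0.85718357 -0.00369715]
```

View pics/c8.png

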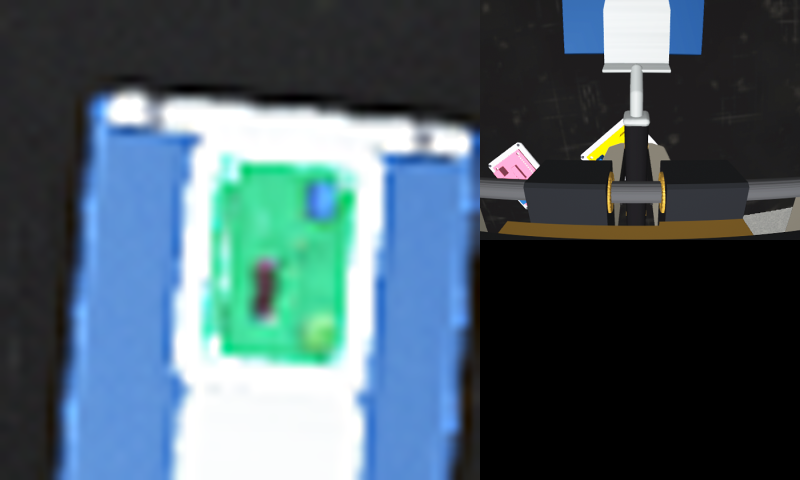

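The module is square against the bar, and the push force rose to 4 N with the TCP stopped. Backing off, then laying the spatula down at its original free spot.

>>> step_arm(
  deltas="-1 0 0 0 0;-4 0 0 0 0;-10 0 0 0 0;-25 0 0 0 0;-45 0 0 0 0;-70 0 -5 0 0;-90 0 -20 0 0;-95 0 -40 0 0;-95 0 -50 0 0;-95 0 -50 0 0",
)

```text
time_s: 27.68
eef_pos: [0.3628, -0.0275, 0.0893]
orientation: [3.137, -0.174, 0.003]
contact_force: [-0.0, 0.8, -2.3]
opening: 0.0168
finger_force: 60.0
```

>>> step_arm(
  deltas="0 20 0 0.2 0;5 50 0 0.4 0;15 85 0 0.6 0;35 120 0 0.8 0;60 150 0 0.8 0;85 164 0 0.8 0;97 164 20 0.8 0;97 164 45 0.8 0;97 164 65 0.8 0;97 164 75 0.8 0",
)

```text
time_s: 28.92
eef_pos: [0.4399, -0.2007, 0.0122]
orientation: [-3.121, 0.349, 0.003]
contact_force: [-0.1, -0.5, -2.0]
opening: 0.0165
finger_force: 60.0
```

>>> step_arm(
  deltas="0 0 2 0 0;0 0 4 0 0;0 0 6 0 0;0 0 6 0 0",
)

```text
time_s: 29.42
eef_pos: [0.4408, -0.2012, 0.0082]
orientation: [3.122, -0.349, 0.001]
contact_force: [-0.7, 0.1, -0.9]
opening: 0.0168
finger_force: 60.0
```

>>> step_arm(
  deltas="0 0 1.5 0 0;0 0 3 0 0;0 0 3.3 0 0;0 0 3.3 0 0",
)

```text
time_s: 29.92
eef_pos: [0.4406, -0.2011, 0.0046]
orientation: [-3.122, 0.349, 0.0]
contact_force: [-0.6, -0.4, -2.1]
opening: 0.0166
finger_force: 60.0
```

>>> step_arm(
  deltas="0 0 0.4 0 0;0 0 0.8 0 0;0 0 0.8 0 0",
)

```text
time_s: 30.3
eef_pos: [0.4407, -0.2011, 0.0041]
orientation: [3.122, -0.349, 0.0]
contact_force: [-1.7, 1.0, 4.7]
opening: 0.0164
finger_force: 60.0
```

Touched down. Open, then rise.

>>> step_arm(
  deltas="0 0 0 0 0.3;0 0 0 0 0.7;0 0 0 0 0.7;0 0 0 0 0.7;0 0 0 0 0.7;0 0 -20 0 0.7;0 0 -60 0 0.7;0 0 -110 0 0.7;0 0 -150 0 0.7;0 0 -150 0 0.7",
)

```text
time_s: 31.55
eef_pos: [0.4419, -0.2018, 0.1564]
orientation: [3.12, -0.349, 0.008]
contact_force: [-0.3, -0.0, -0.2]
opening: 0.0651
finger_force: 0.0
```

Run:
```python
from h import *
s=monitor.observe();print(s['time_s'],s['eef_pos'],s['contact_force'],s['opening'])
im=grab_frame("top");cv2.imwrite("pics/top9.png",im);w=grab_frame("wrist");cv2.imwrite("pics/w9.png",w)
a=cv2.imread("pics/top8.png");b=cv2.imread("pics/top9.png")
print('module diff',cv2.absdiff(a,b)[178:210,316:342].mean())
c=calibration("top");hs=cv2.cvtColor(b,cv2.COLOR_BGR2HSV)
def quad(m,z,n):
    r=cv2.minAreaRect(cv2.findNonZero(m));q=world(c,cv2.boxPoints(r),z);e=q[1]-q[0];f=q[2]-q[1]
    print(n,q.mean(0).round(4),np.linalg.norm(e).round(4),np.linalg.norm(f).round(4),np.degrees(np.arctan2(e[1],e[0])).round(1))
g=cv2.inRange(hs,(60,80,80),(85,255,255));m=np.zeros_like(g);m[170:230,300:355]=g[170:230,300:355];quad(m,.04,'board')
sp=np.zeros_like(g);v=cv2.inRange(b,(200,200,200),(255,255,255));sp[210:236,375:405]=v[210:236,375:405];quad(sp,.002,'blade')
# same blade before: 
a0=cv2.imread("pics/top0.png");v=cv2.inRange(a0,(200,200,200),(255,255,255));sp[:]=0;sp[210:236,375:405]=v[210:236,375:405];quad(sp,.002,'blade0')
```

```text
31.55 [ 0.44189929 -0.20178474  0.15644756] [-0.33701148 -0.00954928 -0.23774525] 0.06514013041076987
module diff 2.9583333333333335
board [ 0.614  -0.0539  0.04  ] 0.0554 0.039 -7.3
blade [ 0.5342 -0.2225  0.002 ] 0.0556 0.0496 -12.3
blade0 [ 0.5331 -0.2233  0.002 ] 0.055 0.0492 -13.3
```

```bash
python3 -c "
from rig import order;print(order.finish_job())"
```

```text
the job is handed in; nothing more can be done
None
```

I handed the job in at about 31.6 s: by the last check the module lies flat against the cooling block's stop bar, square to within about 1°, and the spatula is back on the bench; regripping the spatula early on pressed it onto the bench with about 57 N.

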